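# Set the roll-length gauge one hole longer and hold the lock pin home

## Robot

A 7-joint arm with a two-finger parallel gripper is mounted at the origin on a cart in front of the work surface, level with it; the furniture and walls round the work are solid. World frame = base frame: x ahead of the robot, y to its left, z up, the work surface at z = 0. Lengths are in m, angles in rad, forces in N, time in s.
With the tool pointing down it reaches from about 0.425 to 0.925 m from the base axis. Payload 6.8 kg.
Tool frame: the origin (TCP) lies where the fingers leave the gripper's body, on its centre line; the fingertips stand 73 mm ahead of it and the grasp point (between the pads) lies 54 mm ahead of it; z points along the fingers, y is the line along which they close (so a half turn about z gives the same grasp; the last joint's range is limited). The gripper opens to 85 mm and grips with 20 to 120 N. Pads are 22 mm wide; open, the fingers measure 114 mm over their backs; the gripper's body (76 mm by 85 mm) begins 54 mm behind the grasp point. The pads swing forward as they close: fully open they stand 13 mm farther back than shut.
Start: joints at [1.16, 0.477, 0.022, 1.555, -0.011, 1.109, -0.083], TCP at [0.201, -0.644, 0.304] pointing down, gripper open.
Joint ranges: [-2.96, 2.96], [-0.34, 2.1], [-1.41, 1.46], [0.24, 2.44], [-1.37, 4.51], [0.17, 1.92], [-2.96, 2.96]. Speed limits (rad/s): [2.39, 2.39, 3.14, 3.14, 3.14, 3.14, 3.14].

## Interface

Orientations are given as a rotation vector (axis times angle).
In Python, from bench import r, grab_frame, camera_info gives the robot as it stands.
- The arm moves only by the shell command python3 -m pendant 'ROWS' [OPENING] [FORCE]. ROWS is rows parted by semicolons, their numbers by spaces, 1 to 5 of them, each of 6 numbers: dx, dy, dz in m, then a rotation vector rx, ry, rz in rad; each row is the pose to reach, as a shift and turn from the pose commanded when the command began, along the tool's axes at that moment; what a row does not reach only later rows make up. A row lasts 1/10 s, in which the tool goes at most 0.05 m and 0.15 rad, less where a joint would pass 70% of its speed; a pose out of reach is approached as far as the arm can. OPENING is the finger opening in m, set as the command begins (- or left out keeps the last). The fingers move at their own pace and stop on an object; FORCE is the grip in N (left out, the last holds). Time passes only in rows, so rows that do not move let the fingers close. It prints the time, the measured TCP pose, the force, the opening and the grip force at its end.
- r.get_obs(): the state, without advancing time (a new reading comes with each control period).
- grab_frame(name): name is "scene" or "side" or "wrist"; returns (picture, depth): 384x512x3 uint8, blue, green, red; 384x512 float32, m along the optical axis (not along the pixel's ray), 0 where there is no reading.
- camera_info(name): a dict with "camera_matrix" (3x3 intrinsics, pixels), "R" (3x3) and "t" (3): a world point X has camera coordinates R X + t. Camera axes: x right, y down, z forward; pixel columns grow to the right and rows downward; lengths in m; the calibration is good to about 2 mm. A picture is of the moment at which its call begins: read the wrist's pose just before it. camera_info takes no time and is no camera call; for the wrist camera it gives the pose at the moment of the call.
- r.hand_in(): hands the job in; it is judged then, once.
The state is a dict: "clock": time; "joints": joint angles; "qvel": joint speeds; "tau": joint torques, N m; "tcp_pos": TCP position; "orientation": TCP orientation; "contact_force": force on the tool from outside, world axes, zero at the start; "moment": the same for the moment, N m; "grip_width": finger opening in m; "gripper_force": force on a finger pad.
Only numpy, scipy, OpenCV 4.12 (cv2) and the standard library are available. Lean on these libraries where they do the work, as an engineer would, in place of code of your own. Each camera call takes 0.05 s, during which the arm holds its last target. There are 200 camera calls.

## Task

The next batch of rolls is too long for the roll-length gauge: pull up the knob of the lock pin on the sliding stop, slide the stop exactly one hole further from the gauge's fixed end plate (never past that hole), and let the pin drop fully home into it. Finish while still holding the knob, with the pin fully home; do not let go. Leave the loose things round the gauge where they are.

Things in the scene. Friction and masses are not known exactly. Their poses are not given: they have to be found in the camera images.
- gauge: Roll-length gauge fixed to the table: wooden board 110 (x) x 240 (y) x 12 mm, origin at its underside's centre. An end plate 50 mm high stands across its -y end. Along y, at x = +34 mm, runs an aluminium rail 24 mm wide, top 30 mm above the table, with four 11 mm holes at y = -60, -20, 20 and 60 mm. The stop rides on it; its pin starts in the hole at y = -20 mm.
- length_stop (a joint): Slide of the steel stop (saddle 42 x 46 mm, top 38 mm above the table; upright plate across the board, top 58 mm) along the gauge's +y, m: 0 at the starting hole, +0.040 at the next hole further from the end plate; limits -0.040, +0.080. Friction under 3 N with the pin out of the hole; the pin has about 1.5 mm play each way in a hole.
- lock_knob (a joint): Lift of the spring plunger (knob and 8 mm round-tipped pin), m, straight up: 0 fully home (pin 12 mm deep in the hole), limit 0.018. Clear of the rail above about 0.012; let down between holes, the pin rests on the rail and drops in when over a hole. The spring pulls it down with about 3 N at 0, 5 N at 0.018.
- knob_grip (a point): Grip point on the lock knob's vertical axis, 78 mm above the table with the pin home; moves with the knob. The knob is a round black grip 25 to 29 mm in diameter with a flared top, underside 63 mm and top 93 mm above the table with the pin home; below it is a steel sleeve 20 mm in diameter. Grip from above at any yaw.
- knob_head: The same round black knob. Its origin lies on the pin's axis at table height with the pin home (78 mm below knob_grip); its y axis is the slide direction.
- hole_2 (a point): Mouth of the next hole further from the end plate (the one to set), on the rail's top, 30 mm above the table. Fixed to the gauge.
- big_roll: Loose bystander: round baked roll lying flat, 92 x 89 x 52 mm, origin at its underside's centre.
- ring_cutter: Loose bystander: plain metal ring cutter, 57 mm in diameter, 30 mm high, origin at its underside's centre.
- scraper: Loose bystander: dough scraper lying flat, 98 x 126 x 21 mm, origin at its underside's centre.
- spice_jar: Loose bystander: small spice jar, 46 mm in diameter, 106 mm high, standing, origin at its underside's centre.

How it is judged:
On the way, in this order (a step that is already met when the one before it is completed fails the run):
1. the knob is pulled up while the stop is still at its first hole (value of joint lock_knob above 0.007 m and value of joint length_stop between -0.008 and 0.008 m), for 0.05 s.
2. the stop slides towards the next hole with the pin up (value of joint length_stop above 0.012 m and value of joint lock_knob above 0.007 m), for 0.05 s.
At the end, for the whole second after the job is handed in: The stop is at the next hole (40 mm further from the end plate, within 4 mm), the pin is home within 2 mm, the fingers still hold the knob with at least 1.5 N, and no bystander has moved 20 mm (value of joint length_stop between 0.036 and 0.044 m and value of joint lock_knob below 0.002 m and contact force between knob_head and the fingers above 1.5 N and distance of each of big_roll, ring_cutter, scraper, spice_jar from where it was at the start of the episode below 0.02 m); the arm keeps its last pose, push and grip.
It fails at once if the stop was slid well past the next hole (value of joint length_stop above 0.055 m).
It fails at once if the stop was slid towards the end plate (value of joint length_stop below -0.015 m).
It fails at once if a bystander was knocked away (distance of any of big_roll, ring_cutter, scraper, spice_jar from where it was at the start of the episode above 0.03 m).
It also fails if it takes over 38 s, if anything falls off the work surface, if the arm or the gripper's body presses on something with over 40 N, if the wrist force passes 120 N, or if a joint passes its speed limit or range.

## Working session

There is one attempt and no reset: what is moved stays moved. The work goes in short steps, Python scripts to look and compute and a shell command to move; the robot and the scene stay as the last step left them, time stands still between calls to the robot, and variables do not carry over. Pictures are saved under pics/ and viewed, at most 10 in all, crops included, and the job is handed in when it is done.

```bash
mkdir -p pics; python3 - <<'E'
from bench import r,grab_frame,camera_info
import cv2,numpy as np
o=r.get_obs();print(o)
for n in("scene","side"):
    c=camera_info(n);p,d=grab_frame(n);cv2.imwrite(f"pics/{n}0.png",p);np.savez(f"{n}0.npz",d=d,K=c["camera_matrix"],R=c["R"],t=c["t"])
E
```

```text
{'clock': 0.0, 'joints': array([ 1.15990333,  0.47781052,  0.0223308 ,  1.55646378, -0.0115185 ,
        1.10927947, -0.08310627]), 'qvel': array([-0.0010531 ,  0.00103586,  0.00030695, -0.00108523,  0.0015449 ,
       -0.00156393, -0.00114957]), 'tau': array([ 2.22631564e-05, -5.96450114e+01,  1.60772536e+00, -2.81200272e+01,
        1.24424402e-02,  9.36886965e-03, -4.09115003e-06]), 'tcp_pos': array([ 0.2011429 , -0.64385087,  0.30291322]), 'orientation': array([-3.10388303e+00, -4.73564191e-01,  6.13500459e-04]), 'contact_force': array([ 0.74404589,  1.45697086, -0.87603661]), 'moment': array([0.02143572, 0.01112922, 0.02407639]), 'gripper_force': 0.0, 'grip_width': 0.08528003883913653}
```

View pics/scene0.png

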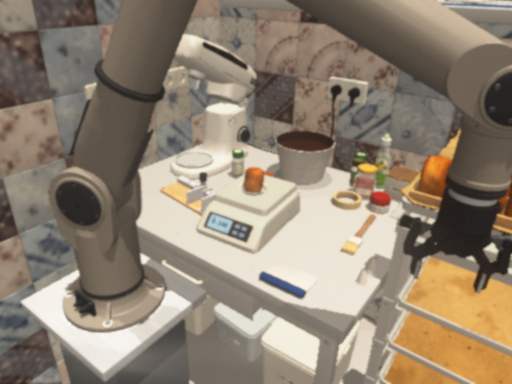

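View pics/side0.png

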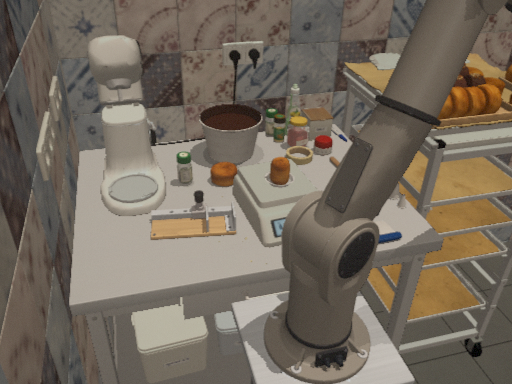

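The gauge is in the side view at about (193,222), with the black knob near (199,197). The spice jar is at (184,168), the roll at (224,174). I'll enlarge the gauge and deproject it.

```bash
python3 - <<'E'
import cv2,numpy as np
p=cv2.imread("pics/side0.png")[140:250,130:260];cv2.imwrite("pics/s1.png",cv2.resize(p,None,fx=5,fy=5,interpolation=cv2.INTER_CUBIC))
f=np.load("side0.npz");d=f["d"];print(f["K"],-f["R"].T@f["t"])
for u,v in [(199,194),(199,198),(199,205),(155,235),(232,230),(236,205),(232,215),(160,215),(184,158),(224,170),(207,212)]:
    z=d[v,u];X=f["R"].T@(np.linalg.inv(f["K"])@[u*z,v*z,z]-f["t"]);print(u,v,X.round(4))
E
```

```text
[[476.70288386   0.         252.83862838]
 [  0.         476.70288386 190.71976527]
 [  0.           0.           1.        ]] [-0.63918643  0.33337657  0.85400048]
199 194 [0.4885 0.1757 0.0957]
199 198 [0.4933 0.1757 0.0787]
199 205 [0.488  0.1776 0.058 ]
155 235 [0.4384 0.3124 0.0118]
232 230 [0.4016 0.0999 0.0175]
236 205 [0.5376 0.0559 0.0038]
232 215 [0.4371 0.0915 0.0433]
160 215 [0.5106 0.2899 0.0257]
184 158 [0.6874 0.1893 0.1058]
224 170 [0.6769 0.063  0.0499]
207 212 [0.444  0.1621 0.0613]
```

View pics/s1.png

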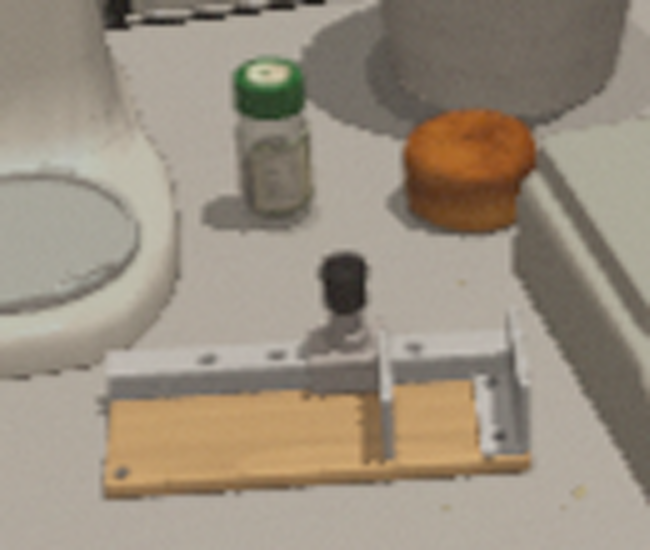

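Crop (x5, offset 130,140): end plate on the right at (515,390), rail holes at (415,347), (277,355), (208,359), and the knob at (345,285). The next hole is therefore towards the left of the picture, (277,355).

```bash
cat > h.py <<'E'
import numpy as np
def ray(f,u,v,z):
    c=-f["R"].T@f["t"];w=f["R"].T@np.linalg.inv(f["K"])@np.array([u,v,1.]);return c+w*(z-c[2])/w[2]
E
python3 - <<'E'
import numpy as np
from scipy.spatial.transform import Rotation as Ro
from bench import r,camera_info
from h import ray
f=np.load("side0.npz")
H=[]
for (a,b),z in [((415,347),.03),((277,355),.03),((208,359),.03),((105,402),.012),((528,460),.012),((105,487),.012),((345,284),.078),((345,262),.093)]:
    X=ray(f,130+(a+.5)/5-.5,140+(b+.5)/5-.5,z);H.append(X);print(a,b,X.round(4))
H=np.array(H);dv=H[2]-H[0];print("span",np.linalg.norm(dv),np.degrees(np.arctan2(dv[1],dv[0])), np.linalg.norm(H[1]-H[0]))
print("knob est from holes",H[0]+dv/3)
o=r.get_obs();R=Ro.from_rotvec(o["orientation"]).as_matrix();print(R.round(3))
w=camera_info("wrist");print("wristcam in tool",(R.T@(-w["R"].T@w["t"]-o["tcp_pos"])).round(3),(w["R"]@R).round(3),w["camera_matrix"])
E
```

```text
415 347 [0.4978 0.1365 0.03  ]
277 355 [0.5091 0.2168 0.03  ]
208 359 [0.5147 0.2566 0.03  ]
105 402 [0.5114 0.3183 0.012 ]
528 460 [0.3992 0.0912 0.012 ]
105 487 [0.4321 0.3251 0.012 ]
345 284 [0.5027 0.1753 0.078 ]
345 262 [0.503  0.1745 0.093 ]
span 0.12123059121669344 81.96515304785659 0.08107874081565858
knob est from holes [0.50340549 0.17654386 0.03      ]
[[ 0.954  0.298 -0.001]
 [ 0.298 -0.954  0.002]
 [-0.    -0.002 -1.   ]]
wristcam in tool [ 0.078  0.    -0.07 ] [[-0.     1.    -0.002]
 [-0.951 -0.001 -0.308]
 [-0.308  0.001  0.951]] [[275.80655165   0.         255.26285256]
 [  0.         275.80655165 193.20884376]
 [  0.           0.           1.        ]]
```

```bash
cat >> h.py <<'E'
from scipy.spatial.transform import Rotation as Ro
def go(p,tcp_y_deg=None):
    "shift and turn in tool axes to TCP position p, tool y at world heading"
    from bench import r
    o=r.get_obs();R=Ro.from_rotvec(o["orientation"]).as_matrix()
    s=R.T@(np.array(p)-o["tcp_pos"]);out=list(s.round(4))
    if tcp_y_deg is not None:
        a=np.radians(tcp_y_deg);y=np.array([np.cos(a),np.sin(a),0]);z=np.array([0,0,-1.]);T=np.c_[np.cross(y,z),y,z]
        out+=list(Ro.from_matrix(R.T@T).as_rotvec().round(4))
    print(o["tcp_pos"].round(4),out)
E
python3 - <<'E'
import numpy as np
from h import go
M=np.zeros((10,24))-9
for n in("scene","side"):
    f=np.load(n+"0.npz");d=f["d"];v,u=np.nonzero(d>0);z=d[v,u]
    X=(np.linalg.inv(f["K"])@np.array([u*z,v*z,z])-f["t"][:,None]).T@f["R"]
    for x in X:
        i,j=int((x[0]-.3)//.05),int((x[1]+.8)//.05)
        if 0<=i<10 and 0<=j<24 and x[2]<.6: M[i,j]=max(M[i,j],x[2])
print("cols y from -.8; rows x from .3");print((M*100).astype(int))
go([.45,-.45,.32],-40); go([.58,-.2,.32],-8)
E
```

```text
cols y from -.8; rows x from .3
[[ -85  -85  -85  -86 -900 -900    0    0    0    1    0    0    5    7
     7    7    7    0    0    0    0    0    0    0]
 [  18   18   18   18   18   22   22    0    0    0    0    0   10   11
    11   11   11    5    1    0    0    0    0    0]
 [  27   33   32   32   33   33   26    4    0    0    0    0   11   11
    18   18   11    6    2    6    1    1    1    0]
 [  25   34   34   35   34   34   26    5    0    0    0    0   10   12
    18   18   11    6    3    9    4    3    1    0]
 [  25   34   34   34   34   33   26    0    1    1    0    0    8   11
    12   13   11    7    3    9    3    3    3    3]
 [  34   34   34   32   -1    0   26    0    1    1    0    0    7   11
    11   11   11    8    0    0    0   44   48   49]
 [  33   34   -1   -1   -1    0    0    0    1    0    0    0    1    7
   -48  -48    4    5    0    0    0   49   51   51]
 [  34   33   -1   -1   -2   -1 -900   24    1    1    0    0    0    0
  -900 -900    5    5    5   11   11   49   50   50]
 [-900   -1   -1  -15   59   59   59    0    1    1    3    3    2    0
     0   59   59   59   59   59   59   59   48   37]
 [-900   -1  -15 -900   25   25   25    0    5    6    3    2    3    0
    14   14   14   15    0    0    0   59   46   34]]
[ 0.2011 -0.6439  0.303 ] [np.float64(0.2954), np.float64(-0.1109), np.float64(-0.0168), np.float64(-0.0017), np.float64(-0.0003), np.float64(-0.5698)]
[ 0.2011 -0.6439  0.303 ] [np.float64(0.494), np.float64(-0.3107), np.float64(-0.0165), np.float64(-0.0016), np.float64(-0.0008), np.float64(-1.1283)]
```

```bash
python3 - <<'E'
import numpy as np
P=[]
for n in("scene","side"):
    f=np.load(n+"0.npz");d=f["d"];v,u=np.nonzero(d>0);z=d[v,u]
    P.append((np.linalg.inv(f["K"])@np.array([u*z,v*z,z])-f["t"][:,None]).T@f["R"])
X=np.vstack(P);g=X[(X[:,0]>.4)&(X[:,0]<.8)&(X[:,1]>.22)&(X[:,1]<.45)&(X[:,2]>.05)&(X[:,2]<.7)]
for a in np.arange(.05,.6,.05):
    s=g[(g[:,2]>=a)&(g[:,2]<a+.05)]
    if len(s):
        q=np.hypot(s[:,0]-.509,s[:,1]-.216);print(a.round(2),len(s),s.min(0).round(3),"nearest",q.min().round(3),s[q.argmin()].round(3))
E
python3 -m pendant '0.03 -0.02 -0.05 0 0 0;0.06 -0.03 -0.09 0 0 0;0.1 -0.05 -0.12 0 0 -0.1;0.14 -0.07 -0.12 0 0 -0.2;0.18 -0.1 -0.12 0 0 -0.3'
```

```text
0.05 1703 [0.565 0.279 0.05 ] nearest 0.114 [0.577 0.307 0.054]
0.1 1010 [0.742 0.282 0.1  ] nearest 0.256 [0.748 0.309 0.117]
0.15 1077 [0.747 0.264 0.15 ] nearest 0.248 [0.752 0.266 0.178]
0.2 551 [0.754 0.284 0.2  ] nearest 0.264 [0.756 0.31  0.201]
0.25 541 [0.765 0.289 0.26 ] nearest 0.277 [0.768 0.314 0.276]
0.3 631 [0.665 0.287 0.3  ] nearest 0.209 [0.665 0.355 0.319]
0.35 977 [0.634 0.279 0.35 ] nearest 0.163 [0.646 0.304 0.399]
0.4 1345 [0.584 0.278 0.4  ] nearest 0.119 [0.595 0.299 0.449]
0.45 1734 [0.583 0.283 0.45 ] nearest 0.121 [0.592 0.305 0.452]
0.5 321 [0.607 0.306 0.5  ] nearest 0.143 [0.615 0.312 0.501]
0.55 44 [0.714 0.222 0.588] nearest 0.209 [0.718 0.232 0.6  ]
clock: 0.6
tcp_pos: [0.3401, -0.5008, 0.4254]
orientation: [2.995, 0.937, 0.002]
contact_force: [0.8, -0.5, -1.3]
grip_width: 0.0854
gripper_force: 0.0
```

```bash
python3 -c "
from h import go
go([.5,-.22,.42],-8)"
```

```text
[ 0.3401 -0.5008  0.4254] [np.float64(0.2914), np.float64(-0.1396), np.float64(0.005), np.float64(0.0033), np.float64(0.0011), np.float64(-0.8248)]
```

```bash
python3 -m pendant '0.045 -0.022 0 0 0 -0.13;0.09 -0.044 0 0 0 -0.26;0.135 -0.066 0 0 0 -0.39;0.18 -0.088 0 0 0 -0.52;0.22 -0.11 0 0 0 -0.65'; python3 -c "
from h import go
go([.52,.05,.40],-8);go([.503,.12,.25],-8)"
```

```text
clock: 1.1
tcp_pos: [0.4581, -0.2837, 0.4235]
orientation: [-2.539, -1.849, 0.0]
contact_force: [-0.8, 0.1, -0.0]
grip_width: 0.0852
gripper_force: 0.0
[ 0.4581 -0.2837  0.4235] [np.float64(0.3366), np.float64(-0.0435), np.float64(0.0236), np.float64(-0.0002), np.float64(-0.0002), np.float64(-0.1721)]
[ 0.4581 -0.2837  0.4235] [np.float64(0.398), np.float64(-0.0811), np.float64(0.1736), np.float64(-0.0002), np.float64(-0.0002), np.float64(-0.1721)]
```

```bash
python3 -m pendant '0.045 -0.006 0 0 0 -0.06;0.09 -0.012 0 0 0 -0.12;0.135 -0.018 0 0 0 -0.17;0.18 -0.024 0 0 0 -0.17;0.225 -0.03 0 0 0 -0.17'; python3 -m pendant '0.045 -0.006 0.01 0 0 0;0.09 -0.02 0.04 0 0 0;0.13 -0.03 0.08 0 0 0;0.15 -0.04 0.12 0 0 0;0.15 -0.04 0.16 0 0 0' ; python3 -c "
from h import go
go([.503,.12,.25],-8);go([.503,.176,.15],-8)"
```

```text
clock: 1.6
tcp_pos: [0.499, -0.0613, 0.4235]
orientation: [-2.38, -2.051, 0.001]
contact_force: [0.9, -0.7, 0.3]
grip_width: 0.0854
gripper_force: 0.0
clock: 2.1
tcp_pos: [0.4811, 0.0952, 0.2633]
orientation: [2.374, 2.057, 0.005]
contact_force: [1.6, -0.7, 0.8]
grip_width: 0.0853
gripper_force: 0.0
[0.4811 0.0952 0.2633] [np.float64(0.0276), np.float64(0.0181), np.float64(0.0134), np.float64(0.0022), np.float64(-0.0022), np.float64(-0.003)]
[0.4811 0.0952 0.2633] [np.float64(0.0828), np.float64(0.01), np.float64(0.1135), np.float64(0.0022), np.float64(-0.0022), np.float64(-0.003)]
```

```bash
python3 - <<'E'
from bench import r,grab_frame,camera_info
import cv2,numpy as np
c=camera_info("wrist");p,d=grab_frame("wrist");cv2.imwrite("pics/w0.png",p);np.savez("w0.npz",d=d,K=c["camera_matrix"],R=c["R"],t=c["t"])
X=np.array([.5033,.176,.078]);q=c["camera_matrix"]@(c["R"]@X+c["t"]);print(q[:2]/q[2])
E
```

```text
[267.13735661  98.29435686]
```

View pics/w0.png

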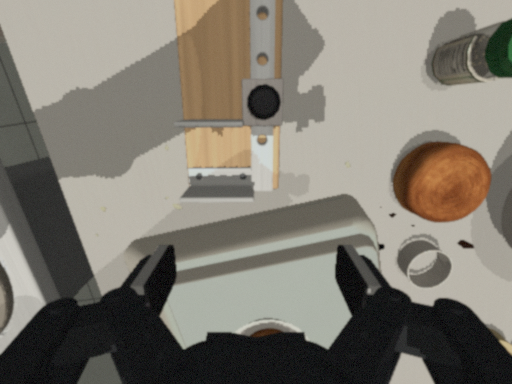

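Wrist view: knob top is centred at (264,101), the holes are at (263,13), (262.5,59) and (262,139), and the end plate is at (217,188). The scale sits behind the end plate and the ring cutter at (424,262), both clear of the gripper.

```bash
python3 - <<'E'
import numpy as np
from h import ray,go
f=np.load("w0.npz")
h=[ray(f,u,v,.03) for u,v in((262,139),(262.5,59),(263,13))];print(np.round(h,4));dv=h[2]-h[0];print(np.linalg.norm(dv),np.degrees(np.arctan2(dv[1],dv[0])),"h1",h[0]+dv/3)
k=ray(f,264,101,.093);print(k)
go([k[0],k[1],.20],-8);go([k[0],k[1],.136],-8)
E
```

```text
[[0.4946 0.1359 0.03  ]
 [0.5057 0.2141 0.03  ]
 [0.5116 0.2535 0.03  ]]
0.11884378266254297 81.77656048111918 h1 [0.50022998 0.17512796 0.03      ]
[0.49976948 0.17407844 0.093     ]
[0.4772 0.0927 0.2556] [np.float64(0.0839), np.float64(0.0112), np.float64(0.0553), np.float64(-0.0099), np.float64(0.002), np.float64(-0.0038)]
[0.4772 0.0927 0.2556] [np.float64(0.084), np.float64(0.0118), np.float64(0.1193), np.float64(-0.0099), np.float64(0.002), np.float64(-0.0038)]
```

```bash
python3 -m pendant '0.04 0.006 0.01 0 0 0;0.08 0.011 0.03 0 0 0;0.084 0.013 0.055 0 0 0;0.084 0.013 0.055 0 0 0;0.084 0.013 0.055 0 0 0';python3 -m pendant '0 0 0 0 0 0;0 0 0 0 0 0' ; python3 -c "
from h import go
go([.5015,.1752,.134],-8.1)"
```

```text
clock: 2.65
tcp_pos: [0.5071, 0.1713, 0.2091]
orientation: [2.381, 2.05, -0.003]
contact_force: [-0.6, -0.3, -0.4]
grip_width: 0.0854
gripper_force: 0.0
clock: 2.85
tcp_pos: [0.5077, 0.1714, 0.2101]
orientation: [2.38, 2.048, 0.002]
contact_force: [-0.2, 0.2, 0.1]
grip_width: 0.0854
gripper_force: 0.0
[0.5077 0.1714 0.2101] [np.float64(0.0028), np.float64(-0.0069), np.float64(0.0761), np.float64(0.0021), np.float64(-0.0001), np.float64(-0.0086)]
```

```bash
python3 -m pendant '0.003 -0.007 0.02 0 0 0;0.003 -0.007 0.04 0 0 0;0.003 -0.007 0.04 0 0 0;0.003 -0.007 0.04 0 0 0' 0.065; python3 - <<'E'
from bench import r,grab_frame,camera_info
import cv2,numpy as np
from h import go
go([.5015,.1752,.134],-8.1)
c=camera_info("wrist");p,d=grab_frame("wrist");cv2.imwrite("pics/w1.png",p);np.savez("w1.npz",d=d,K=c["camera_matrix"],R=c["R"],t=c["t"])
go([.5015,.1752,.134],-8.1)
E
```

```text
clock: 3.25
tcp_pos: [0.5009, 0.176, 0.1695]
orientation: [2.38, 2.05, 0.0]
contact_force: [0.1, -0.2, 0.4]
grip_width: 0.065
gripper_force: 0.0
[0.5009 0.176  0.1695] [np.float64(-0.0007), np.float64(0.0007), np.float64(0.0355), np.float64(0.0005), np.float64(0.0001), np.float64(-0.0073)]
[0.5013 0.1763 0.1699] [np.float64(-0.0011), np.float64(0.0004), np.float64(0.0359), np.float64(0.0015), np.float64(-0.0006), np.float64(-0.0073)]
```

View pics/w1.png

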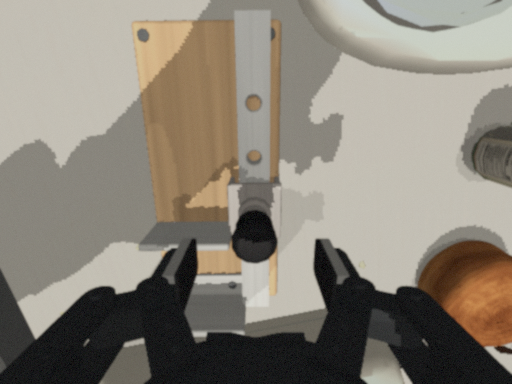

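Knob top at (254,236), midway between the fingers (tips at about 182 and 328); descending.

```bash
python3 -c "
import numpy as np
from h import ray
f=np.load('w1.npz');print(ray(f,254,236,.093),ray(f,254,156,.03),ray(f,254,103,.03))"
python3 -m pendant '-0.001 0 0.02 0 0 -0.007;-0.001 0 0.036 0 0 -0.007;-0.001 0 0.036 0 0 -0.007;-0.001 0 0.036 0 0 -0.007'
```

```text
[0.50045601 0.18041018 0.093     ] [0.50564422 0.21591674 0.03      ] [0.51142384 0.25400523 0.03      ]
clock: 3.7
tcp_pos: [0.5005, 0.1755, 0.1329]
orientation: [-2.372, -2.059, 0.0]
contact_force: [0.4, 0.1, 0.3]
grip_width: 0.0651
gripper_force: 0.0
```

```bash
python3 -m pendant '0 0 0 0 0 0;0 0 0 0 0 0;0 0 0 0 0 0;0 0 0 0 0 0;0 0 0 0 0 0' 0.0 60;python3 -m pendant '0 0 0 0 0 0;0 0 0 0 0 0;0 0 0 0 0 0'
```

```text
clock: 4.2
tcp_pos: [0.5002, 0.176, 0.1336]
orientation: [2.372, 2.06, 0.0]
contact_force: [-3.4, 0.5, 7.1]
grip_width: 0.0257
gripper_force: 58.4
clock: 4.5
tcp_pos: [0.5002, 0.176, 0.1336]
orientation: [2.372, 2.06, 0.001]
contact_force: [-2.9, -0.2, 6.9]
grip_width: 0.026
gripper_force: 58.4
```

```bash
python3 -m pendant '0 0 -0.005 0 0 0;0 0 -0.01 0 0 0;0 0 -0.015 0 0 0;0 0 -0.015 0 0 0;0 0 -0.015 0 0 0'; python3 - <<'E'
from bench import r,grab_frame
import cv2
p,d=grab_frame("side");cv2.imwrite("pics/s2.png",cv2.resize(p[140:250,130:260],None,fx=5,fy=5,interpolation=cv2.INTER_CUBIC))
E
```

```text
clock: 5.0
tcp_pos: [0.5001, 0.1752, 0.1476]
orientation: [-2.372, -2.059, 0.001]
contact_force: [-0.6, 1.0, -4.6]
grip_width: 0.0258
gripper_force: 59.2
```

View pics/s2.png

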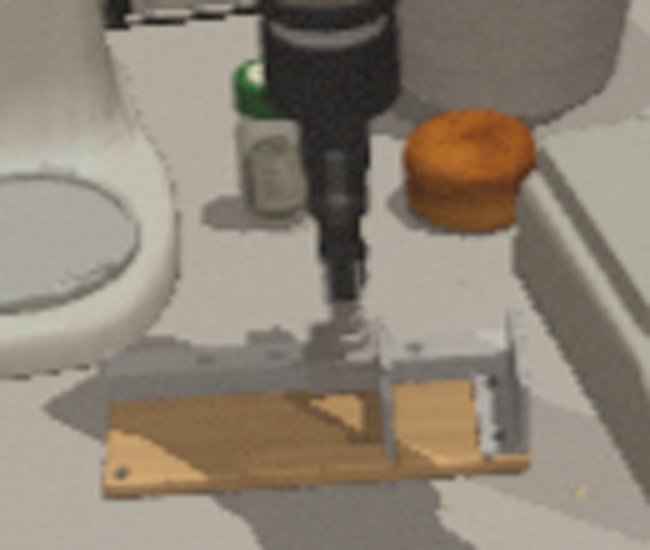

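Fingers hold the raised knob at (345,280); the sleeve beneath it is exposed and the stop hasn't moved. The -4.6 N pull matches the spring at about 14 mm. Now the slide.

```bash
python3 -c "
import numpy as np
from h import go
a=np.radians(81.85);go(np.array([.5002,.176,.148])+.040*np.array([np.cos(a),np.sin(a),0]))"
python3 -m pendant '0.007 0 0 0 0 0;0.014 0 0 0 0 0;0.021 0 0 0 0 0;0.028 0 0 0 0 0;0.028 0 0 0 0 0';python3 -c "
import numpy as np
from h import go
a=np.radians(81.85);go(np.array([.5002,.176,.148])+.040*np.array([np.cos(a),np.sin(a),0]))"
```

```text
[0.5001 0.1753 0.1475] [np.float64(0.0407), np.float64(0.0), np.float64(-0.0005)]
clock: 5.55
tcp_pos: [0.5043, 0.2051, 0.1478]
orientation: [-2.37, -2.061, -0.002]
contact_force: [-1.3, 1.6, -5.1]
grip_width: 0.0256
gripper_force: 59.2
[0.5043 0.2051 0.1478] [np.float64(0.0106), np.float64(0.0001), np.float64(-0.0002)]
```

```bash
python3 -m pendant '0.006 0 0 0 0 0;0.0105 0 0 0 0 0;0.0105 0 0 0 0 0;0.0105 0 0 0 0 0';python3 -c "
import numpy as np
from h import go
a=np.radians(81.85);go(np.array([.5002,.176,.148])+.040*np.array([np.cos(a),np.sin(a),0]))"
```

```text
clock: 5.95
tcp_pos: [0.5057, 0.2141, 0.1478]
orientation: [-2.371, -2.06, -0.001]
contact_force: [-3.7, 1.3, -5.0]
grip_width: 0.0258
gripper_force: 59.2
[0.5057 0.2141 0.1478] [np.float64(0.0015), np.float64(0.0), np.float64(-0.0002)]
```

```bash
python3 -m pendant '0.001 0 0 0 0 0;0.001 0 0.004 0 0 0;0.001 0 0.008 0 0 0;0.001 0 0.011 0 0 0;0.001 0 0.011 0 0 0'; python3 -m pendant '0 0 0.002 0 0 0;0 0 0.004 0 0 0;0 0 0.004 0 0 0;0 0 0.004 0 0 0'
```

```text
clock: 6.45
tcp_pos: [0.5058, 0.2151, 0.1363]
orientation: [-2.371, -2.059, -0.001]
contact_force: [-3.0, 3.1, -6.4]
grip_width: 0.026
gripper_force: 59.3
clock: 6.85
tcp_pos: [0.506, 0.2155, 0.1337]
orientation: [-2.372, -2.06, -0.002]
contact_force: [-7.8, 1.5, 5.0]
grip_width: 0.0259
gripper_force: 60.2
```

```bash
python3 -m pendant '0 0 0.001 0 0 0;0 0 0.001 0 0 0;0 0 0.001 0 0 0'; python3 - <<'E'
from bench import r,grab_frame
import cv2
p,d=grab_frame("side");cv2.imwrite("pics/s3.png",cv2.resize(p[140:250,130:260],None,fx=5,fy=5,interpolation=cv2.INTER_CUBIC))
E
```

```text
clock: 7.15
tcp_pos: [0.5061, 0.2158, 0.1336]
orientation: [2.372, 2.06, 0.003]
contact_force: [-8.6, 0.9, 12.6]
grip_width: 0.0259
gripper_force: 60.9
```

View pics/s3.png

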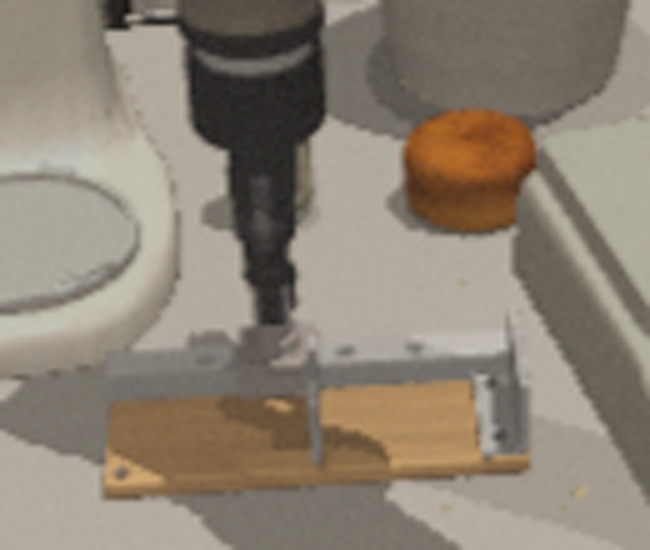

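The stop's plate moved from (385,400) to (315,400). Two free holes, (346,350) and (415,347), now show on the end-plate side and one, (208,358), beyond, which is one hole further. The pin is hard against its stop: the height equals the home height and the force rose from 5 to 12.6 N with no further travel.

```bash
python3 -c "
from bench import r
print(r.hand_in())"
```

```text
the job is handed in; nothing more can be done
None
```

I moved the stop one hole further from the end plate and handed the job in with the pin fully home and the knob still gripped at about 60 N; the bystanders in the final view hadn't moved, and the hand-in returned no verdict.

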